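Open the press-and-turn solvent bottle and fit its pouring spout

ROBOT

A 7-joint arm with a two-finger parallel gripper is mounted at the origin on a cart in front of the work surface, level with it; the furniture and walls round the work are solid. World frame = base frame: x ahead of the robot, y to its left, z up, the work surface at z = 0. Lengths are in m, angles in rad, forces in N, time in s.
With the tool pointing down it reaches from about 0.425 to 0.875 m from the base axis. Payload 4.7 kg.
Tool frame: the origin (TCP) lies at the centre of the arm's flange, where the gripper is bolted on; the fingertips stand 182 mm ahead of it and the grasp point (between the pads) lies 164 mm ahead of it; x points along the fingers, y is the direction in which the jaws open and shut, and the axes are right-handed (so a half turn about x gives the same grasp; the last joint's range is limited). The gripper opens to 87 mm and grips with 3 to 60 N. Pads are 19 mm wide; open, the fingers measure 117 mm over their backs; the gripper's body (75 mm by 190 mm) begins 51 mm behind the grasp point.
Start: joints at [1.132, 0.321, -0.07, 1.45, 0.023, 1.371, -0.057], TCP at [0.284, -0.585, 0.405] pointing down, gripper open.
Joint ranges: [-2.86, 2.86], [-0.3, 2.09], [-1.38, 1.24], [0.06, 2.45], [-1.56, 4.7], [0.09, 2.05], [-2.69, 2.69]. Speed limits (rad/s): [2.57, 2.57, 3.14, 3.14, 3.14, 3.14, 3.14].

INTERFACE

Orientations are given as a rotation vector (axis times angle).
In Python, from bench import ctrl gives the robot as it stands.
- The arm moves only by the shell command python3 -m crank 'ROWS' [FORCE]. ROWS is JSON, one flat list of numbers, 7 for each row, row after row: the shift along the tool's x, y, z in mm, then the turn, a rotation vector about the tool's x, y, z in rad, then the finger opening in mm, from 0 to 87. A call has exactly 5 rows; each row shifts and turns the commanded pose from where the row before left it, along the tool's axes as they then stand; what a row does not reach is not made up. A row lasts 1/8 s, in which the tool goes at most 62.5 mm and 10.7 degrees, less where a joint would pass 70% of its speed; a pose out of reach is approached as far as the arm can. A call with a gripper value outside its range is refused whole. The fingers move at their own pace and stop on an object; FORCE is the grip in N (left out, the last holds). Time passes only in rows, so rows that do not move let the fingers close, or fill a call up. It gives the time, the measured TCP pose, the force and the opening at its end, in the units of the state.
- ctrl.get_state(): the state, without advancing time (a new reading comes with each control period).
- ctrl.get_image(name): name is "scene" or "side" or "wrist"; returns the picture (480x640x3 uint8, red, green, blue); there is no depth.
- ctrl.camera_params(name): a dict with "K" (3x3 intrinsics, pixels), "world_to_cam" (4x4, takes a point from world to camera coordinates); the wrist camera has in their place "hand_eye" (4x4, takes a point from camera to tool coordinates, whose origin is the TCP and whose axes are the tool frame's). Camera axes: x right, y down, z forward; pixel columns grow to the right and rows downward; lengths in m; the calibration is good to about 2 mm. A picture is of the moment at which its call begins: read the wrist's pose just before it. camera_params takes no time and is no camera call.
- ctrl.close_job(): hands the job in, once; it reports no verdict.
Trained networks look in the newest picture that a camera, given by its name, has taken for a name from the list of things; names that differ only in an ending like _2 or _b are one class to them, and where a whole thing is asked for, a point or a joint stands for the part that bears it (a point fixed in the world has none). Each returns a list of dicts, best first, with "confidence" (0 to 1); they miss things now and then, are a little off and sometimes report something else, mostly with a low value. They report only what shows in the picture. A call takes as long as a camera call.
- ctrl.regions_of(camera, target): "region" (480x640 bool, what is visible of it) and "at" ([column, row] in pixels, amid what is visible of it).
- ctrl.mark_of(camera, target): "at" ([column, row] in pixels: a listed point, or the origin of a listed thing).
The state is a dict: "time": time; "joint_positions": joint angles; "qd": joint speeds; "joint_torque": joint torques, N m; "position": TCP position; "tool_rot": TCP orientation; "ft_force": force on the tool from outside, world axes, zero at the start; "torque": the same for the moment, N m; "grip_width": opening from 0.0 (shut) to 1.0 (fully open).
Only numpy, scipy, OpenCV 4.12 (cv2) and the standard library are available. Lean on these libraries where they do the work, as an engineer would, in place of code of your own. Each camera call takes 0.05 s, during which the arm holds its last target.

TASK

Get the solvent bottle ready to pour: press its child-resistant cap down hard against the spring, turn it anticlockwise while you hold it down, lift it off and stand it upright in the steel drip dish, then put the pouring spout into the open neck until its flange lies flush on the rim. Do not force the neck: press no harder than it takes and never twist or pull the cap while it is still hooked. Leave the memory stick, the tweezers and the magnet post where they lie.

Things in the scene. Friction and masses are not known exactly. Their poses are not given: they have to be found in the camera images.
- neck_rim (a point): Centre of the mouth of the squat white 250 ml bottle (72 mm across, rim 107 mm above the bench) that is clamped fast in a low round steel foot on the dark rubber mat and does not move. z up along the neck. Bore 34 mm wide, 24 mm deep; neck 42 mm wide. Its x axis is where the cap's x axis lies while the cap is hooked.
- bottle: The same bottle with its clamp foot (82 mm wide) as one fixed body. Origin under its centre at the underside of the foot, on the mat, 2 mm above the bench; z up. Beside the robot's left shoulder the cabinet's raised front sash (lower edge 518 mm above the bench) and rail (554 mm) run from [0.06, 0.25] towards +x and +y: approach low and from the right, so that the elbow clears them.
- cap_bar (a point): Grey cap on the bottle, 63 mm wide, 49 mm tall: a 29 mm skirt, on its flat top a wing bar 56 long (cap x), 18 wide (cap y), 20 high. The point is 38 mm above the skirt's lower edge, 11 mm under the bar's top, 9 mm over the flat top, on the axis; z up. Hooked, it is 22 mm above neck_rim. To grip: close on the bar's 18 mm. Weighs about 0.18 kg.
- cap: The same cap, origin at the centre of the skirt's lower edge. Three inner lugs sit in notches of the neck; a stiff spring liner holds them there: 8 N starts it down, 19 N clears the hooks, at 23 N it bottoms hard. It gives only a few mm, no more than an arm yields, so go by the force. Held down, it turns anticlockwise (from above), free past 42 degrees, stop at 88; then it springs up 3 mm and lifts off.
- dish_floor (a point): Centre of the inner floor of the round steel drip dish (96 mm across the rim, 12 mm high, flat floor 79 mm across, 5 mm above the bench). Fixed on the mat; z up. The cap standing in it has cap_bar 38 mm above this point.
- dish: The same drip dish as a body, origin under its centre, on the mat. Fixed things near by: on the back wall a socket box, 108 wide, 315 to 385 mm up at [0.63, -0.05], keep the wrist 0.1 m from it; left of the mat the microscope's mast (267 mm) and screen (196 to 412 mm up).
- spout_grip (a point): Grey pouring spout standing on its plug, 78 mm tall: plug 30 mm wide, 14 long with a tapered foot, flange 46 wide, 4 thick, then a round barrel 24 wide, 36 high, then a tapered nozzle. The point is the barrel's middle, on the axis, 36 mm above the plug's foot and 22 mm above the flange's underside; z up. Weighs about 0.09 kg.
- spout: The same spout as a loose body, origin at the centre of the plug's foot. Seated, the flange's underside lies on the rim.
- memory_stick: Bystander: small flat memory stick, 48x18x10 mm, lying on the mat between the dish and the back wall. Origin at its underside. Leave it.
- tweezers: Bystander: steel tweezers, 113x16x11 mm, lying on the mat by the microscope. Origin at its underside. Leave them.
- magnet_post: Bystander: small upright magnet post, 16 mm wide, 45 mm tall, standing on the mat near the back wall. Origin at its underside. Leave it.

How it is judged:
By the outcome, as a careful person would: the job done as asked, in the order asked, and still so for the second after the job is handed in, with the robot touching nothing.
It also fails if it takes over 59 s, if anything falls off the work surface, if the arm or the gripper's body presses on something with over 40 N, if the wrist force passes 120 N, or if a joint passes its speed limit or range.

## Working session

There is one attempt and no reset: what is moved stays moved. The work goes in short steps, Python scripts to look and compute and a shell command to move; the robot and the scene stay as the last step left them, time stands still between calls to the robot, and variables do not carry over. Pictures are saved under pics/ and viewed, and the job is handed in when it is done.

```bash
ls -la; mkdir -p pics; cat > h.py <<'E'
import numpy as np, cv2
from bench import ctrl
from scipy.spatial.transform import Rotation as R
def save(n,f):
    im=ctrl.get_image(n); cv2.imwrite(f'pics/{f}.png',im[:,:,::-1]); return im
E
python3 - <<'E'
from h import *
s=ctrl.get_state(); print(s)
for n in ("scene","side","wrist"): print(n,ctrl.camera_params(n))
save("scene","s0");
for t in ["cap_bar","neck_rim","dish_floor","spout_grip","spout"]:
    print(t,[(d['at'],round(d['confidence'],2)) for d in ctrl.mark_of("scene",t)][:3])
save("side","d0")
for t in ["cap_bar","neck_rim","dish_floor","spout_grip","spout"]:
    print(t,[(d['at'],round(d['confidence'],2)) for d in ctrl.mark_of("side",t)][:3])
print(ctrl.get_state()['time'])
E
```

```text
total 12
drwxr-xr-x  3 agent agent 4096 Dec  6 15:21 .
drwxr-xr-x 23 root  root  4096 Dec  6 15:21 ..
drwxr-xr-x  2 agent agent 4096 Dec  6 15:21 pics
{'time': 0.0, 'joint_positions': array([ 1.13208827,  0.32183611, -0.07006547,  1.45167277,  0.02261757,
        1.37078702, -0.05689943]), 'qd': array([-6.38537878e-04, -9.38787919e-04,  1.43334755e-03,  2.30092800e-04,
        1.25213564e-03, -1.67469464e-03, -8.98289510e-05]), 'joint_torque': array([-1.63025234e-04, -4.91294861e+01, -4.04138686e-01, -3.12529492e+01,
       -6.39822450e-02,  4.37844114e-02,  1.39444119e-04]), 'position': array([ 0.28424034, -0.58433357,  0.40365363]), 'tool_rot': array([ 1.97019637,  0.45584331, -1.97130307]), 'ft_force': array([0.22226637, 0.20905818, 0.00245591]), 'torque': array([0.0819119 , 0.00889998, 0.01236962]), 'grip_width': 1.0002110726163567}
scene {'K': array([[617.60617026,   0.        , 325.56884507],
       [  0.        , 617.60617026, 247.04403653],
       [  0.        ,   0.        ,   1.        ]]), 'world_to_cam': array([[ 0.63425657, -0.77287079, -0.01973196, -0.37274252],
       
[... 795 characters left out ...]
.43892519e-04, -2.52802675e-01,  9.67517645e-01,
         1.95997270e-02],
       [ 9.99999445e-01, -9.69704956e-04,  4.12135279e-04,
        -8.95647578e-05],
       [ 8.34017754e-04,  9.67517373e-01,  2.52803159e-01,
        -6.78914881e-02],
       [ 0.00000000e+00,  0.00000000e+00,  0.00000000e+00,
         1.00000000e+00]])}
cap_bar [([327.5, 306.2], 0.7)]
neck_rim [([356.9, 333.6], 0.69)]
dish_floor [([321.3, 302.9], 0.69)]
spout_grip [([260.4, 321.0], 0.56)]
spout [([257.8, 339.0], 0.76)]
cap_bar [([332.1, 326.0], 0.75)]
neck_rim []
dish_floor [([340.1, 283.1], 0.84)]
spout_grip [([277.0, 296.5], 0.77), ([389.0, 270.4], 0.57)]
spout [([278.9, 313.1], 0.92), ([333.7, 325.9], 0.41)]
0.6
```

View pics/s0.png

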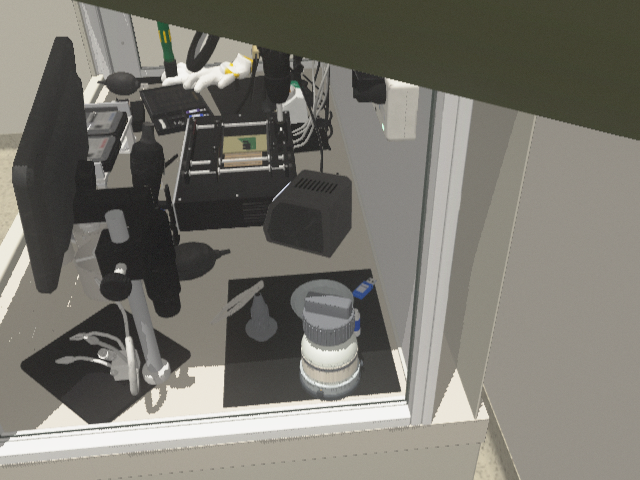

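View pics/d0.png

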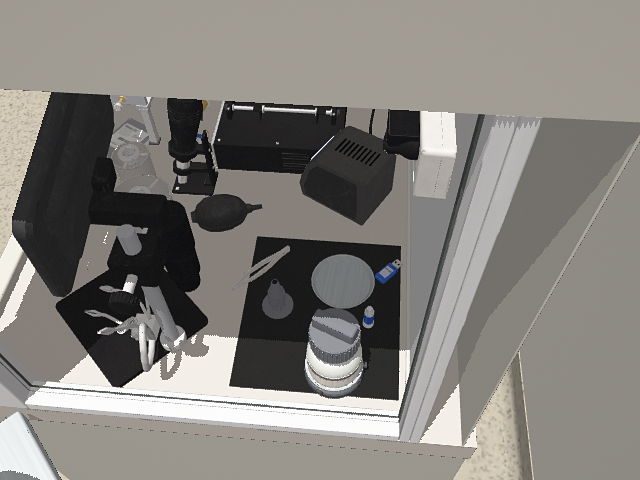

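```bash
cat >> h.py <<'E'
def ray(cam,px,s=None):
    p=ctrl.camera_params(cam); K=p['K']; d=np.linalg.inv(K)@[px[0],px[1],1]
    if cam=='wrist':
        s=s or ctrl.get_state(); He=p['hand_eye']; Rw=R.from_rotvec(s['tool_rot']).as_matrix()
        o=np.array(s['position'])+Rw@He[:3,3]; return o,Rw@He[:3,:3]@d
    W=p['world_to_cam']; return -W[:3,:3].T@W[:3,3], W[:3,:3].T@d
def atz(cam,px,z,s=None):
    o,d=ray(cam,px,s); return o+d*(z-o[2])/d[2]
def proj(cam,P,s=None):
    p=ctrl.camera_params(cam);P=np.asarray(P,float)
    if cam=='wrist':
        s=s or ctrl.get_state(); Rw=R.from_rotvec(s['tool_rot']).as_matrix(); He=p['hand_eye']
        c=He[:3,:3].T@(Rw.T@(P-s['position'])-He[:3,3])
    else: W=p['world_to_cam'];c=W[:3,:3]@P+W[:3,3]
    q=p['K']@c; return q[:2]/q[2]
E
python3 - <<'E'
from h import *
np.set_printoptions(precision=4,suppress=True)
for c in("scene","side"): print(c,ray(c,(320,240)))
for c,px,z,n in [("scene",(327.5,306.2),.129,'cap'),("side",(332.1,326),.129,'cap'),("scene",(321.3,302.9),.005,'dish'),("side",(340.1,283.1),.005,'dish'),("scene",(260.4,321),.038,'spoutg'),("side",(277,296.5),.038,'spoutg'),("scene",(257.8,339),.002,'spout'),("side",(278.9,313.1),.002,'spout')]:
    print(n,c,atz(c,px,z))
s=ctrl.get_state();print(R.from_rotvec(s['tool_rot']).as_matrix())
E
```

```text
scene (array([ 0.0849, -0.4288,  0.6344]), array([ 0.6099,  0.5273, -0.5917]))
side (array([ 0.2786, -0.3299,  0.7786]), array([ 0.3716,  0.459 , -0.807 ]))
cap scene [ 0.5076 -0.072   0.129 ]
cap side [ 0.5065 -0.0688  0.129 ]
dish scene [0.6112 0.0276 0.005 ]
dish side [0.6064 0.0286 0.005 ]
spoutg scene [0.5026 0.0464 0.038 ]
spoutg side [0.509  0.0543 0.038 ]
spout scene [0.4989 0.0522 0.002 ]
spout side [0.5051 0.0487 0.002 ]
[[ 0.      0.4375 -0.8992]
 [-0.0001 -0.8992 -0.4375]
 [-1.      0.0001  0.    ]]
```

```bash
python3 - <<'E'
from h import *
im=cv2.imread('pics/d0.png')[220:410,220:420]; cv2.imwrite('pics/d0z.png',cv2.resize(im,None,fx=3,fy=3,interpolation=cv2.INTER_CUBIC))
np.set_printoptions(precision=3,suppress=True)
for px in [(255,237),(402,247),(232,384),(398,398)]: print(px,atz("side",px,.002))
for P in [(.63,-.05,.315),(.63,-.05,.385),(.06,.25,.518)]: print(P,proj("scene",P),proj("side",P))
for px in [(412,180),(412,440)]: print(atz("side",px,0))
E
```

```text
(255, 237) [0.561 0.184 0.002]
(402, 247) [0.726 0.018 0.002]
(232, 384) [0.389 0.003 0.002]
(398, 398) [ 0.548 -0.157  0.002]
(0.63, -0.05, 0.315) [376.396 124.067] [411.208 161.803]
(0.63, -0.05, 0.385) [378.292  65.496] [419.428 110.736]
(0.06, 0.25, 0.518) [-494.728   24.854] [-493.998  104.55 ]
[ 0.84   0.109 -0.   ]
[ 0.523 -0.208  0.   ]
```

View pics/d0z.png

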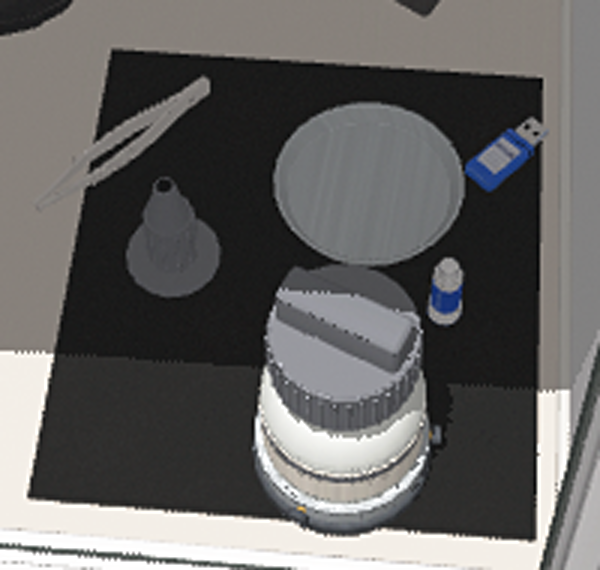

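```bash
python3 - <<'E'
from h import *
np.set_printoptions(precision=3,suppress=True)
for a,b in [((277,299),(402,349)),((330,292),(417,325))]:
    A=atz("side",(220+a[0]/3,220+a[1]/3),.140);B=atz("side",(220+b[0]/3,220+b[1]/3),.140);print(A,B,np.degrees(np.arctan2(*(B-A)[:2][::-1])))
im=cv2.imread('pics/s0.png')[220:410,220:420]; cv2.imwrite('pics/s0z.png',cv2.resize(im,None,fx=3,fy=3,interpolation=cv2.INTER_CUBIC))
E
```

```text
[ 0.49  -0.051  0.14 ] [ 0.513 -0.1    0.14 ] -64.30688816838969
[ 0.508 -0.063  0.14 ] [ 0.525 -0.096  0.14 ] -63.414459291902034
```

View pics/s0z.png

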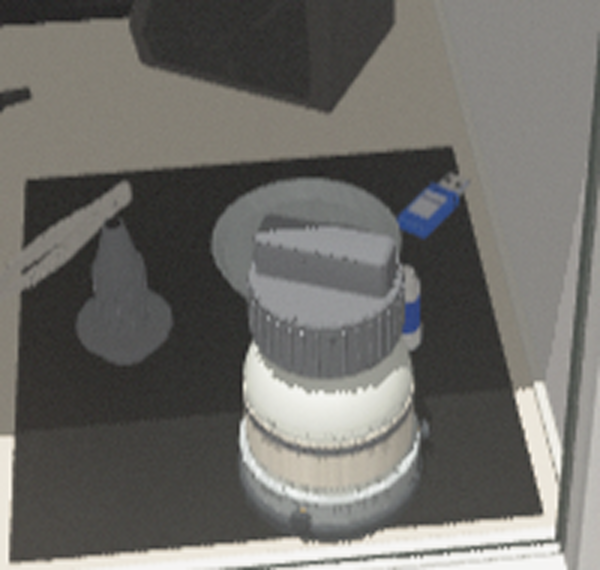

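```bash
cat >> h.py <<'E'
def plan(pts,yaws,n,start=None):
    """pts list of xyz waypoints (after current), final yaw (deg, jaw dir); prints rows in tool frame; tool kept pointing down"""
    s=ctrl.get_state(); p=np.array(s['position']); Rm=R.from_rotvec(s['tool_rot'])
    y=Rm.as_matrix()[:,1]; y0=np.degrees(np.arctan2(y[1],y[0]))
    P=np.vstack([p]+[np.array(q) for q in pts]); L=np.r_[0,np.cumsum(np.linalg.norm(np.diff(P,axis=0),axis=1))]
    def down(a):
        a=np.radians(a); Y=np.array([np.cos(a),np.sin(a),0]);X=np.array([0,0,-1.]);return R.from_matrix(np.c_[X,Y,np.cross(X,Y)])
    cur=p;
    print('from',p.round(4),'yaw',round(y0,2))
    for i in range(1,n+1):
        u=i/n; u=u*u*(3-2*u) if False else u
        t=np.array([np.interp(u*L[-1],L,P[:,k]) for k in range(3)])
        Rn=down(y0+(yaws-y0)*u)
        d=Rm.inv().apply(t-cur)*1000; w=(Rm.inv()*Rn).as_rotvec()
        d=d.round(0); w=w.round(3)
        print(','.join('%g'%v for v in np.r_[d+0.,w+0.]), '->',(cur+Rm.apply(d/1000)).round(3))
        cur=cur+Rm.apply(d/1000); Rm=Rm*R.from_rotvec(w)
def st():
    s=ctrl.get_state(); y=R.from_rotvec(s['tool_rot']).as_matrix()
    print('t',round(s['time'],2),'p',s['position'].round(4),'yaw',round(np.degrees(np.arctan2(y[1,1],y[0,1])),2),'tilt',y[:,0].round(3),'F',s['ft_force'].round(1),'T',s['torque'].round(2),'g',round(s['grip_width']*87,1)); print('q',s['joint_positions'].round(2))
E
python3 -c "
from h import *
plan([(.34,-.33,.40),(.41,-.15,.40),(.507,-.070,.40)],26,15)"
```

```text
from [ 0.2843 -0.5845  0.4048] yaw -64.06
1,-30,-24,-0.105,0,0 -> [ 0.293 -0.547  0.404]
0,-28,-27,-0.105,0,0 -> [ 0.301 -0.509  0.404]
1,-25,-30,-0.104,0,0 -> [ 0.309 -0.471  0.403]
1,-21,-32,-0.105,0,0 -> [ 0.318 -0.433  0.402]
1,-18,-34,-0.105,0,0 -> [ 0.326 -0.396  0.401]
0,-14,-36,-0.105,0,0 -> [ 0.334 -0.358  0.401]
1,-9,-37,-0.104,0,0 -> [ 0.344 -0.321  0.4  ]
0,-1,-39,-0.105,0,0 -> [ 0.357 -0.285  0.4  ]
0,4,-38,-0.105,0,0 -> [ 0.372 -0.249  0.4  ]
0,7,-38,-0.105,0,0 -> [ 0.385 -0.213  0.4  ]
0,12,-37,-0.105,0,0 -> [ 0.4   -0.177  0.4  ]
0,19,-33,-0.104,0,0 -> [ 0.418 -0.143  0.4  ]
0,33,-20,-0.105,0,0 -> [ 0.448 -0.119  0.4  ]
0,35,-17,-0.105,0,0 -> [ 0.477 -0.094  0.4  ]
0,36,-13,-0.105,0,0 -> [ 0.507 -0.07   0.4  ]
```

```bash
python3 -m crank '[1,-30,-24,-0.105,0,0,87, 0,-28,-27,-0.105,0,0,87, 1,-25,-30,-0.105,0,0,87, 1,-21,-32,-0.105,0,0,87, 1,-18,-34,-0.105,0,0,87]'; python3 -c "
from h import *
st()"
```

```text
time: 1.23
position: [0.3259, -0.3946, 0.401]
tool_rot: [1.629, 0.869, -1.629]
ft_force: [0.0, -0.5, 1.1]
grip_width: 1.004
t 1.23 p [ 0.3259 -0.3946  0.401 ] yaw -33.77 tilt [ 0.    -0.001 -1.   ] F [ 0.  -0.5  1.1] T [-0.01 -0.08 -0.03] g 87.4
q [ 1.04  0.04 -0.22  1.79  0.01  1.32  0.23]
```

```bash
python3 -m crank '[0,-14,-36,-0.105,0,0,87, 1,-9,-37,-0.105,0,0,87, 0,-1,-39,-0.105,0,0,87, 0,4,-38,-0.105,0,0,87, 0,7,-38,-0.105,0,0,87]';  python3 -m crank '[0,12,-37,-0.105,0,0,87, 0,19,-33,-0.105,0,0,87, 0,33,-20,-0.105,0,0,87, 0,35,-17,-0.105,0,0,87, 0,36,-13,-0.105,0,0,87]'; python3 - <<'E'
from h import *
st()
np.set_printoptions(precision=4,suppress=True)
s=ctrl.get_state(); save("wrist","w1")
for t,z in [("cap_bar",.129),("cap",.091),("dish_floor",.005),("spout_grip",.038),("spout",.002),("neck_rim",.107)]:
    for d in ctrl.mark_of("wrist",t)[:2]: print(t,d['at'],round(d['confidence'],2),atz("wrist",d['at'],z,s))
save("side","d1")
E
```

```text
time: 1.85
position: [0.3856, -0.2112, 0.4]
tool_rot: [1.255, 1.178, -1.255]
ft_force: [0.8, 0.7, -0.2]
grip_width: 1.0
time: 2.48
position: [0.5071, -0.0674, 0.4001]
tool_rot: [0.862, 1.392, -0.862]
ft_force: [0.0, -1.1, -0.4]
grip_width: 0.999
t 2.48 p [ 0.5071 -0.0674  0.4001] yaw 26.48 tilt [ 0.001 -0.    -1.   ] F [ 0.  -1.1 -0.4] T [-0.   -0.14  0.07] g 87.0
q [ 0.67  0.06 -0.61  1.78  0.03  1.31  0.52]
cap_bar [322.8, 250.0] 0.85 [ 0.5098 -0.0713  0.129 ]
cap [321.8, 233.1] 0.86 [ 0.5087 -0.0702  0.091 ]
cap [452.4, 8.2] 0.7 [0.5172 0.0969 0.091 ]
dish_floor [470.6, 162.1] 0.83 [0.6083 0.0283 0.005 ]
spout_grip [388.8, 77.4] 0.76 [0.5058 0.0523 0.038 ]
spout [385.7, 80.8] 0.62 [0.5079 0.0549 0.002 ]
```

View pics/w1.png

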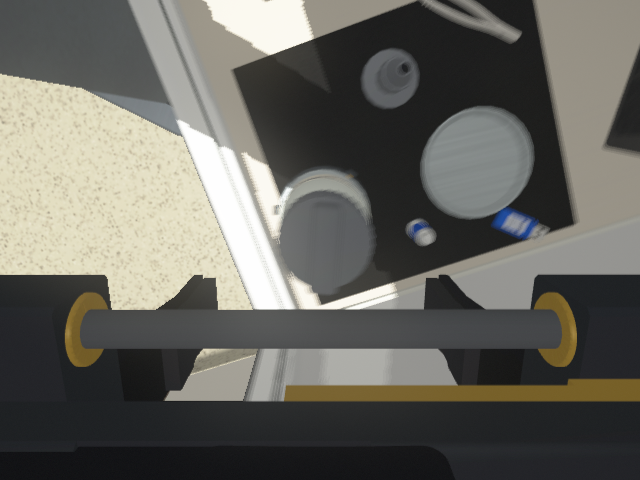

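View pics/d1.png

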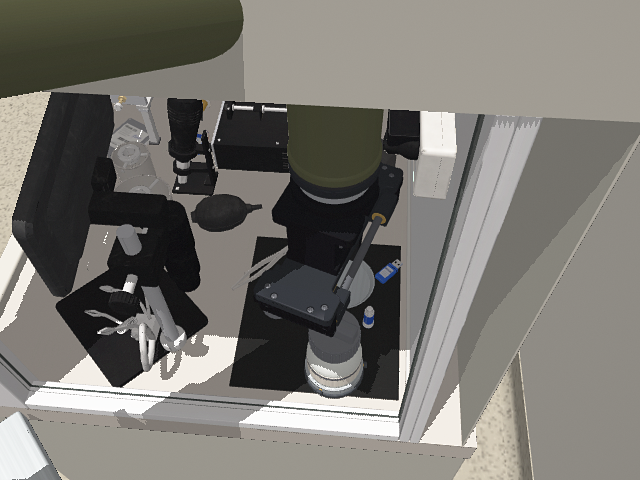

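```bash
python3 - <<'E'
from h import *
np.set_printoptions(precision=4,suppress=True)
s=ctrl.get_state(); im=save("wrist","w2");st()
for d in ctrl.mark_of("wrist","cap_bar")[:1]: print(d['at'],atz("wrist",d['at'],.129,s))
r=ctrl.regions_of("wrist","cap")[0]; ys,xs=np.where(r['region']); print(r['confidence'],r['at'],xs.min(),xs.max(),ys.min(),ys.max())
c=im[170:310,250:400,::-1]; c=cv2.convertScaleAbs(c,alpha=2.5,beta=-80); cv2.imwrite('pics/w2z.png',cv2.resize(c,None,fx=4,fy=4,interpolation=cv2.INTER_CUBIC))
for a in (0,): 
  for P in [(.5085,-.071,.14)]: print(proj("wrist",P,s))
E
```

```text
t 2.92 p [ 0.5056 -0.07    0.3998] yaw 26.08 tilt [-0.    -0.001 -1.   ] F [-0.   1.  -0.4] T [-0.03 -0.11 -0.04] g 87.3
q [ 0.67  0.06 -0.6   1.78  0.03  1.31  0.52]
[325.4, 245.4] [ 0.508  -0.0706  0.129 ]
0.82 [326.4, 238.0] 277 374 189 293
[326.004  251.2229]
```

View pics/w2z.png

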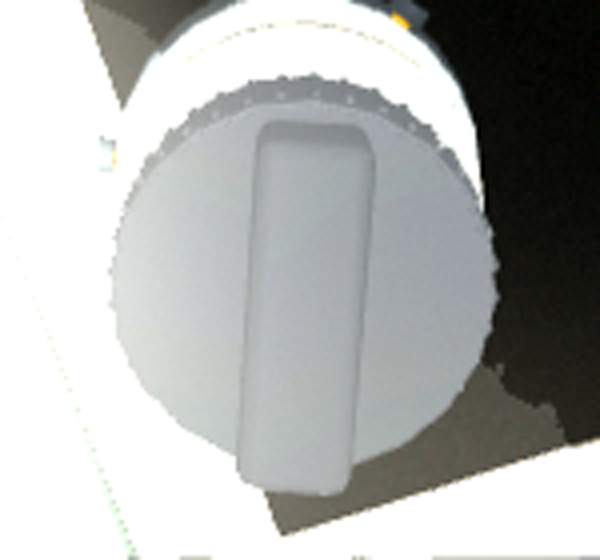

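```bash
python3 - <<'E'
from h import *
np.set_printoptions(precision=4,suppress=True)
s=ctrl.get_state()
f=lambda x,y,z:atz("wrist",(250+x/4,170+y/4),z,s)
for a,b in [((258,145),(240,460)),((375,165),(352,470))]:
    A=f(*a,.14);B=f(*b,.14); print(A,B,np.degrees(np.arctan2(*(B-A)[:2][::-1])),np.linalg.norm(B-A))
T=f(316,124,.14);Bt=f(296,490,.14);print(T,Bt,(T+Bt)/2,np.linalg.norm(T-Bt))
# disc at z=.12: left/right extremes
L=f(113,275,.12);Rr=f(497,265,.12);print(L,Rr,(L+Rr)/2,np.linalg.norm(L-Rr))
E
```

```text
[ 0.4906 -0.0491  0.14  ] [ 0.5095 -0.0946  0.14  ] -67.37841119337115 0.04927892190105068
[ 0.5073 -0.0442  0.14  ] [ 0.5258 -0.0884  0.14  ] -67.37348722268672 0.04793935771658095
[ 0.4968 -0.0426  0.14  ] [ 0.5195 -0.0952  0.14  ] [ 0.5081 -0.0689  0.14  ] 0.05731643441061524
[ 0.4801 -0.082   0.12  ] [ 0.5352 -0.0532  0.12  ] [ 0.5077 -0.0676  0.12  ] 0.06219399073551842
```

```bash
python3 -m crank '[20,2,0.5,0.03,0,0,60, 20,0,0,0.03,0,0,60, 20,0,0,0,0,0,50, 20,0,0,0,0,0,50, 0,0,0,0,0,0,50]' 30; python3 - <<'E'
from h import *
st(); st()
im=save("wrist","w3")
save("side","d3")
E
```

```text
time: 3.65
position: [0.5073, -0.0691, 0.3185]
tool_rot: [0.912, 1.374, -0.914]
ft_force: [0.1, -0.1, 0.4]
grip_width: 0.598
t 3.65 p [ 0.5073 -0.0691  0.3185] yaw 22.72 tilt [-0.003  0.    -1.   ] F [ 0.1 -0.1  0.4] T [ 0.06 -0.12 -0.02] g 52.0
q [ 0.65  0.13 -0.6   1.88  0.08  1.16  0.42]
t 3.65 p [ 0.5073 -0.0691  0.3185] yaw 22.72 tilt [-0.003  0.    -1.   ] F [ 0.1 -0.1  0.4] T [ 0.06 -0.12 -0.02] g 52.0
q [ 0.65  0.13 -0.6   1.88  0.08  1.16  0.42]
```

View pics/w3.png

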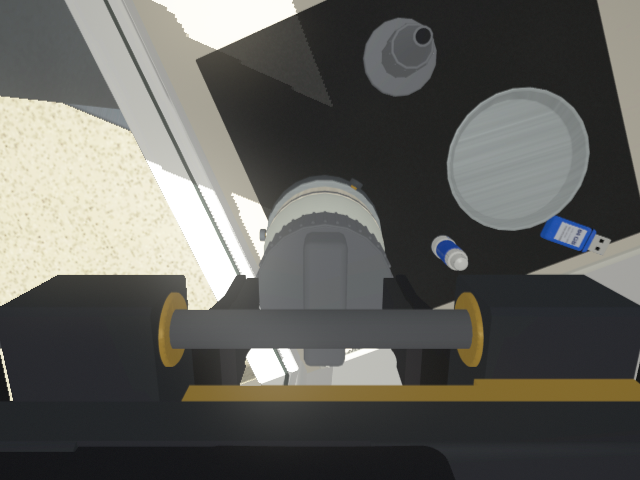

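View pics/d3.png

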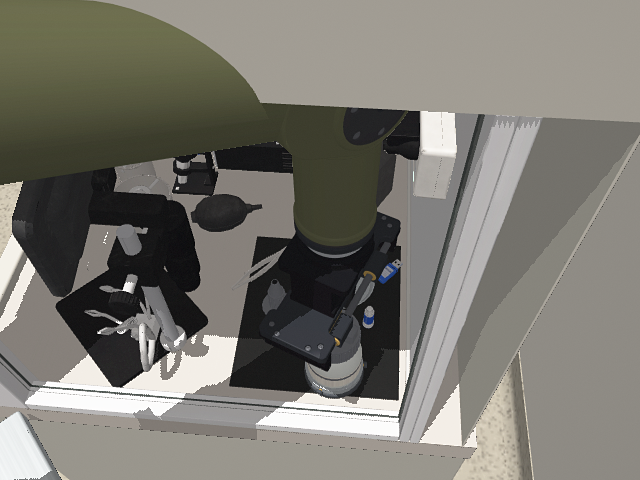

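```bash
python3 -m crank '[7,1,0,0,0,0,40, 5,0,0,0,0,0,40, 2,0,0,0,0,0,40, 0,0,0,0,0,0,40, 0,0,0,0,0,0,40]' 20; python3 - <<'E'
from h import *
st(); im=save("wrist","w4"); c=im[150:400,180:480,::-1]; cv2.imwrite('pics/w4z.png',cv2.resize(c,None,fx=2,fy=2))
E
```

```text
time: 4.38
position: [0.5091, -0.0683, 0.3059]
tool_rot: [0.912, 1.371, -0.912]
ft_force: [0.3, 0.0, 0.8]
grip_width: 0.466
t 4.38 p [ 0.5091 -0.0683  0.3059] yaw 22.75 tilt [ 0. -0. -1.] F [0.3 0.  0.8] T [ 0.03 -0.11 -0.06] g 40.6
q [ 0.65  0.15 -0.6   1.89  0.09  1.13  0.4 ]
```

View pics/w4z.png

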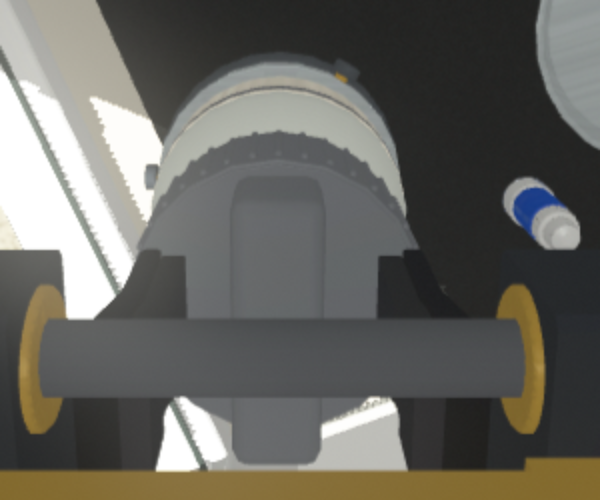

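```bash
python3 -m crank '[1,-0.5,0,0,0,0,15, 0,0,0,0,0,0,10, 0,0,0,0,0,0,10, 0,0,0,0,0,0,10, 0,0,0,0,0,0,10]' 20; python3 -c "
from h import *
st()"
```

```text
time: 5.05
position: [0.5085, -0.0686, 0.3048]
tool_rot: [0.912, 1.371, -0.912]
ft_force: [-1.2, 0.2, 1.4]
grip_width: 0.207
t 5.05 p [ 0.5085 -0.0686  0.3048] yaw 22.74 tilt [-0. -0. -1.] F [-1.2  0.2  1.4] T [-0.    0.08 -0.04] g 18.0
q [ 0.65  0.15 -0.6   1.89  0.09  1.13  0.4 ]
```

```bash
python3 -m crank '[0,0,0,0,0,0,8, 1,0,0,0,0,0,8, 1,0,0,0,0,0,8, 0,0,0,0,0,0,8, 0,0,0,0,0,0,8]' 55; python3 -c "
from h import *
st()"
```

```text
time: 5.68
position: [0.5085, -0.0685, 0.304]
tool_rot: [0.911, 1.371, -0.913]
ft_force: [-4.2, 0.4, 10.6]
grip_width: 0.203
t 5.67 p [ 0.5085 -0.0685  0.304 ] yaw 22.74 tilt [-0.    -0.001 -1.   ] F [-4.2  0.4 10.6] T [ 0.02  0.96 -0.03] g 17.7
q [ 0.65  0.15 -0.6   1.89  0.09  1.13  0.4 ]
```

```bash
python3 -m crank '[1,-0.5,0,0,0,0,8, 0.5,0,0,0,0,0,8, 0,0,0,0,0,0,8, 0,0,0,0,0,0,8, 0,0,0,0,0,0,8]' 60; python3 -c "
from h import *
st()"
```

```text
time: 6.3
position: [0.5084, -0.0685, 0.3031]
tool_rot: [0.912, 1.37, -0.912]
ft_force: [-4.8, 0.3, 11.9]
grip_width: 0.203
t 6.3 p [ 0.5084 -0.0685  0.3031] yaw 22.75 tilt [ 0.001 -0.001 -1.   ] F [-4.8  0.3 11.9] T [ 0.15  1.04 -0.06] g 17.6
q [ 0.65  0.15 -0.6   1.9   0.09  1.12  0.4 ]
```

```bash
python3 -m crank '[1,-0.5,0,0,0,0,8, 1,0,0,0,0,0,8, 0,0,0,0,0,0,8, 0,0,0,0,0,0,8, 0,0,0,0,0,0,8]'; python3 -c "
from h import *
st()"
```

```text
time: 6.92
position: [0.5082, -0.0685, 0.3018]
tool_rot: [0.912, 1.37, -0.912]
ft_force: [-5.6, 1.4, 15.2]
grip_width: 0.206
t 6.92 p [ 0.5082 -0.0685  0.3018] yaw 22.75 tilt [ 0.001 -0.001 -1.   ] F [-5.6  1.4 15.2] T [ 0.24  1.23 -0.1 ] g 17.9
q [ 0.65  0.15 -0.6   1.9   0.1   1.12  0.4 ]
```

```bash
python3 -m crank '[1,-1,0,0,0,0,8, 1,0,0,0,0,0,8, 0,0,0,0,0,0,8, 0,0,0,0,0,0,8, 0,0,0,0,0,0,8]'; python3 -c "
from h import *
st()"
```

```text
time: 7.55
position: [0.5079, -0.0685, 0.3007]
tool_rot: [0.912, 1.368, -0.91]
ft_force: [-4.7, 1.5, 19.8]
grip_width: 0.202
t 7.55 p [ 0.5079 -0.0685  0.3007] yaw 22.77 tilt [ 0.003 -0.001 -1.   ] F [-4.7  1.5 19.8] T [ 0.41  1.24 -0.08] g 17.5
q [ 0.65  0.15 -0.6   1.9   0.09  1.12  0.4 ]
```

```bash
python3 -m crank '[0.8,-1,0,0,0,0,8, 0,0,0,0,0,0,8, 0,0,0,0,0,0,8, 0,0,0,0,0,0,8, 0,0,0,0,0,0,8]'; python3 -c "
from h import *
st()
ctrl.get_image('side');st()"
```

```text
time: 8.18
position: [0.5075, -0.0686, 0.3004]
tool_rot: [0.913, 1.367, -0.909]
ft_force: [-4.2, 1.9, 20.5]
grip_width: 0.204
t 8.18 p [ 0.5075 -0.0686  0.3004] yaw 22.78 tilt [ 0.005 -0.    -1.   ] F [-4.2  1.9 20.5] T [ 0.56  0.98 -0.08] g 17.7
q [ 0.65  0.15 -0.6   1.9   0.09  1.11  0.41]
t 8.22 p [ 0.5075 -0.0686  0.3004] yaw 22.79 tilt [ 0.005 -0.    -1.   ] F [-5.1  2.5 20.5] T [ 0.62  0.98 -0.1 ] g 17.3
q [ 0.65  0.15 -0.6   1.9   0.09  1.11  0.41]
```

```bash
python3 -m crank '[0.7,0,0,0,0,0,8, 0,0,0,0,0,0,8, 0,0,0,-0.03,0,0,8, 0,0,0,-0.03,0,0,8, 0,0,0,0,0,0,8]'; python3 -c "
from h import *
st()"
```

```text
time: 8.85
position: [0.5076, -0.0688, 0.3]
tool_rot: [0.867, 1.386, -0.863]
ft_force: [-5.0, 2.6, 21.7]
grip_width: 0.204
t 8.85 p [ 0.5076 -0.0688  0.3   ] yaw 26.21 tilt [ 0.006 -0.001 -1.   ] F [-5.   2.6 21.7] T [ 0.52  0.98 -0.19] g 17.8
q [ 0.65  0.15 -0.61  1.9   0.1   1.11  0.46]
```

```bash
python3 -m crank '[0,0,0,-0.07,0,0,8, 0,0,0,-0.09,0,0,8, 0,0,0,-0.09,0,0,8, 0,0,0,-0.09,0,0,8, 0,0,0,0,0,0,8]'; python3 -c "
from h import *
st()"
```

```text
time: 9.48
position: [0.5079, -0.0693, 0.3001]
tool_rot: [0.605, 1.478, -0.603]
ft_force: [-2.8, 1.3, 21.3]
grip_width: 0.203
t 9.47 p [ 0.5079 -0.0693  0.3001] yaw 45.7 tilt [ 0.007 -0.002 -1.   ] F [-2.8  1.3 21.3] T [ 0.21  0.8  -0.1 ] g 17.7
q [ 0.68  0.15 -0.64  1.9   0.1   1.11  0.8 ]
```

```bash
python3 -m crank '[0,0,0,-0.09,0,0,8, 0,0,0,-0.09,0,0,8, 0,0,0,-0.09,0,0,8, 0,0,0,-0.05,0,0,8, 0,0,0,0,0,0,8]'; python3 -c "
from h import *
st()"
```

```text
time: 10.1
position: [0.5079, -0.0697, 0.3001]
tool_rot: [0.355, 1.534, -0.356]
ft_force: [-3.4, -0.1, 21.9]
grip_width: 0.197
t 10.1 p [ 0.5079 -0.0697  0.3001] yaw 63.99 tilt [ 0.007 -0.002 -1.   ] F [-3.4 -0.1 21.9] T [ 0.16  0.82 -0.11] g 17.1
q [ 0.71  0.16 -0.67  1.9   0.11  1.11  1.11]
```

```bash
python3 -m crank '[0,0,0,-0.09,0,0,8, 0,0,0,-0.09,0,0,8, 0,0,0,-0.09,0,0,8, 0,0,0,-0.08,0,0,8, 0,0,0,0,0,0,8]'; python3 -c "
from h import *
st()"
```

```text
time: 10.72
position: [0.5081, -0.07, 0.3002]
tool_rot: [0.08, 1.562, -0.083]
ft_force: [-3.7, -0.9, 21.7]
grip_width: 0.198
t 10.72 p [ 0.5081 -0.07    0.3002] yaw 84.05 tilt [ 0.007 -0.003 -1.   ] F [-3.7 -0.9 21.7] T [ 0.03  0.62 -0.1 ] g 17.2
q [ 0.74  0.16 -0.7   1.9   0.12  1.11  1.46]
```

```bash
python3 -m crank '[-3,0,0,0,0,0,8, -3,0,0,0,0,0,8, -3,0,0,0,0,0,8, 0,0,0,0,0,0,8, 0,0,0,0,0,0,8]'; python3 -c "
from h import *
st()"
```

```text
time: 11.35
position: [0.5066, -0.0698, 0.3054]
tool_rot: [0.081, 1.566, -0.082]
ft_force: [3.6, -0.4, 4.9]
grip_width: 0.199
t 11.35 p [ 0.5066 -0.0698  0.3054] yaw 84.06 tilt [ 0.003 -0.    -1.   ] F [ 3.6 -0.4  4.9] T [-0.06 -0.93 -0.  ] g 17.3
q [ 0.74  0.15 -0.7   1.9   0.11  1.13  1.46]
```

```bash
python3 -m crank '[-1.5,0,1,0,0,0,8, -1.5,0,1,0,0,0,8, -1,0,0,0,0,0,8, 0,0,0,0,0,0,8, 0,0,0,0,0,0,8]'; python3 -c "
from h import *
st()"
```

```text
time: 11.98
position: [0.5073, -0.0698, 0.3081]
tool_rot: [0.082, 1.571, -0.081]
ft_force: [-0.1, -0.3, -1.4]
grip_width: 0.202
t 11.97 p [ 0.5073 -0.0698  0.3081] yaw 84.06 tilt [-0.002  0.    -1.   ] F [-0.1 -0.3 -1.4] T [ 0.12 -0.13  0.05] g 17.5
q [ 0.74  0.15 -0.7   1.89  0.11  1.14  1.46]
```

```bash
python3 -m crank '[-4,0,0,0,0,0,8, -6,0,0,0,0,0,8, -7,0,0,0,0,0,8, -7,0,0,0,0,0,8, 0,0,0,0,0,0,8]'; python3 -c "
from h import *
st()
save('side','d5'); save('wrist','w5')"
```

```text
time: 12.6
position: [0.5081, -0.0699, 0.3336]
tool_rot: [0.081, 1.568, -0.082]
ft_force: [0.0, 1.4, -3.3]
grip_width: 0.199
t 12.6 p [ 0.5081 -0.0699  0.3336] yaw 84.05 tilt [ 0.002 -0.001 -1.   ] F [ 0.   1.4 -3.3] T [ 0.11 -0.12  0.06] g 17.3
q [ 0.75  0.13 -0.7   1.86  0.09  1.18  1.48]
```

View pics/d5.png

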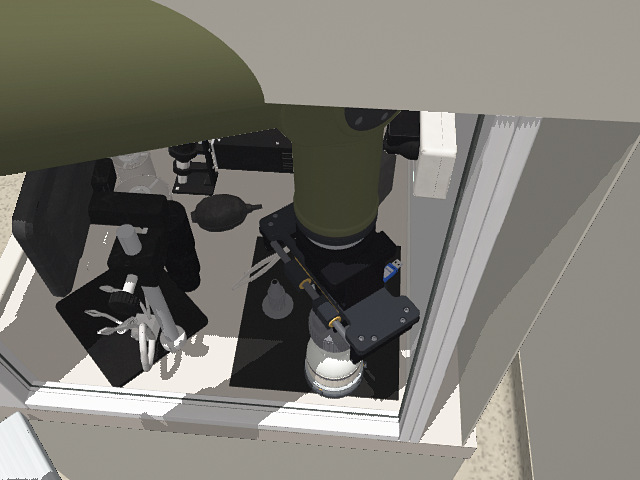

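View pics/w5.png

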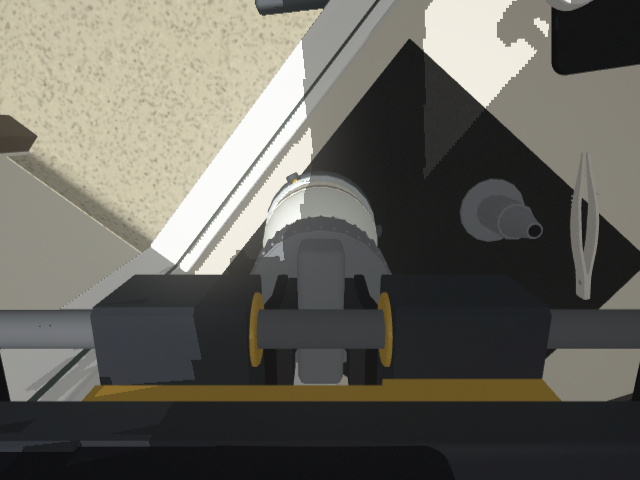

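```bash
python3 - <<'E'
from h import *
np.set_printoptions(precision=3,suppress=True)
print(atz("scene",(155,375),.0),atz("side",(175,340),.0))
print('top',atz("side",(128,238),.267),atz("scene",(118,225),.267))
print('screen bottom corner',atz("side",(62,292),.196), atz("scene",(47,290),.196),atz("scene",(65,40),.412))
plan([(.472,-.032,.334),(.555,.055,.31),(.6085,.0282,.27)],45,10)
E
```

```text
[0.366 0.116 0.   ] [0.365 0.111 0.   ]
top [0.361 0.095 0.267] [0.354 0.084 0.267]
screen bottom corner [0.277 0.134 0.196] [0.282 0.139 0.196] [0.428 0.233 0.412]
from [ 0.508 -0.07   0.333] yaw 84.05
-1,16,-19,0.068,0,0 -> [ 0.491 -0.052  0.334]
0,15,-19,0.068,0,0 -> [ 0.474 -0.034  0.334]
4,20,8,0.068,0,0 -> [ 0.487 -0.016  0.33 ]
5,22,11,0.069,0,0 -> [0.504 0.001 0.325]
5,22,9,0.068,0,0 -> [0.521 0.018 0.32 ]
5,23,7,0.068,0,0 -> [0.537 0.036 0.315]
4,24,6,0.068,0,0 -> [0.554 0.054 0.311]
13,4,19,0.068,0,0 -> [0.572 0.047 0.298]
14,3,20,0.068,0,0 -> [0.59  0.037 0.284]
14,6,20,0.069,0,0 -> [0.609 0.029 0.27 ]
```

```bash
python3 -m crank '[0,16,-19,0.068,0,0,8, 0,15,-19,0.068,0,0,8, 4,20,8,0.068,0,0,8, 5,22,11,0.068,0,0,8, 5,22,9,0.068,0,0,8]'; python3 - <<'E'
from h import *
st()
save('side','d6'); s=ctrl.get_state(); save('wrist','w6')
print([(d['at'],d['confidence'],atz('wrist',d['at'],.005,s)) for d in ctrl.mark_of('wrist','dish_floor')])
print([(d['at'],d['confidence'],atz('wrist',d['at'],.038,s)) for d in ctrl.mark_of('wrist','spout_grip')])
print([(d['at'],d['confidence'],atz('wrist',d['at'],.107,s)) for d in ctrl.mark_of('wrist','neck_rim')])
E
```

```text
time: 13.32
position: [0.5209, 0.0187, 0.3184]
tool_rot: [0.35, 1.542, -0.35]
ft_force: [0.0, -0.4, -2.0]
grip_width: 0.2
t 13.32 p [0.5209 0.0187 0.3184] yaw 64.43 tilt [-0. -0. -1.] F [ 0.  -0.4 -2. ] T [ 0.1  -0.08 -0.02] g 17.4
q [ 0.62  0.17 -0.76  1.86  0.13  1.16  0.93]
[]
[([358.1, 199.6], 0.72, array([0.50838898, 0.05444385, 0.038     ]))]
[([320.5, 311.1], 0.48, array([0.5384636, 0.0134245, 0.107    ]))]
```

View pics/d6.png

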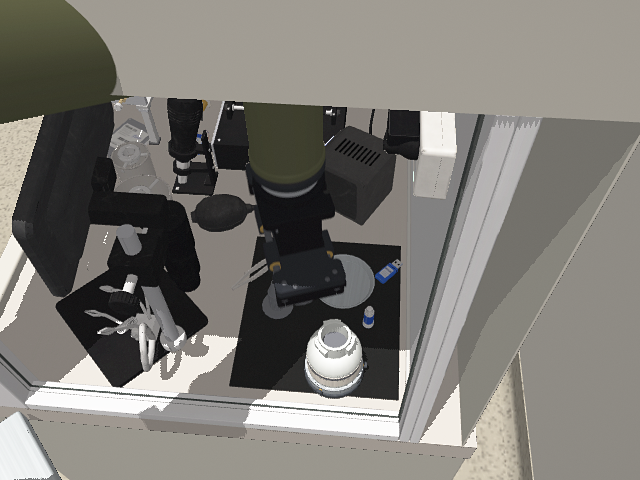

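View pics/w6.png

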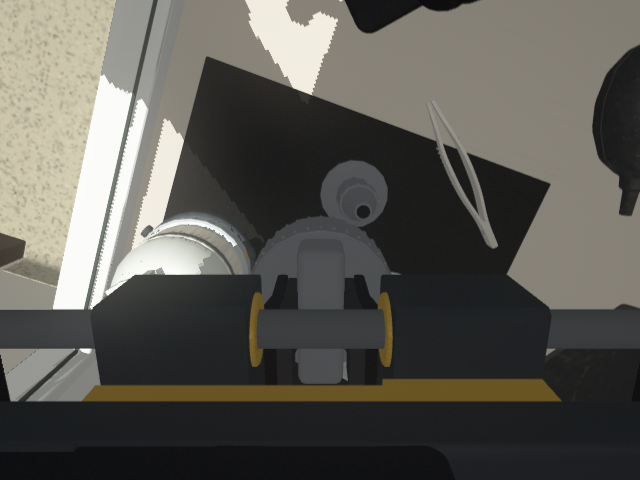

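```bash
python3 -m crank '[5,23,7,0.068,0,0,8, 4,24,6,0.068,0,0,8, 13,4,19,0.068,0,0,8, 14,3,20,0.068,0,0,8, 14,6,20,0.068,0,0,8]'; python3 - <<'E'
from h import *
st()
np.set_printoptions(precision=4,suppress=True)
for c in("side","scene"):
  save(c,c+'7')
  for t,z in [("neck_rim",.107),("dish_floor",.005),("cap",None),("cap_bar",None),("dish",.002)]:
    for d in ctrl.mark_of(c,t)[:1]: print(c,t,d['at'],round(d['confidence'],2),atz(c,d['at'],z) if z else '')
s=ctrl.get_state()
print(proj('side',s['position']-[0,0,.176+.026]),proj('scene',s['position']-[0,0,.176+.026]))
E
```

```text
time: 14.2
position: [0.6087, 0.0269, 0.2684]
tool_rot: [0.614, 1.482, -0.616]
ft_force: [0.8, 0.9, -0.9]
grip_width: 0.202
t 14.2 p [0.6087 0.0269 0.2684] yaw 44.91 tilt [-0.    -0.002 -1.   ] F [ 0.8  0.9 -0.9] T [ 0.03 -0.13  0.02] g 17.6
q [ 0.46  0.42 -0.67  1.69  0.28  1.13  0.49]
side neck_rim [335.8, 335.3] 0.89 [ 0.5093 -0.0727  0.107 ]
side dish_floor [342.0, 281.9] 0.66 [0.61   0.0284 0.005 ]
side cap [343.4, 262.2] 0.43 
side dish [332.3, 368.1] 0.59 [ 0.5089 -0.0675  0.002 ]
scene neck_rim [259.2, 317.6] 0.7 [ 0.4577 -0.0032  0.107 ]
scene dish_floor [323.3, 299.8] 0.82 [0.6185 0.0296 0.005 ]
scene cap [318.8, 277.2] 0.66 
scene cap_bar [320.2, 258.7] 0.98 
scene dish [320.6, 305.5] 0.68 [0.6086 0.0268 0.002 ]
[341.7221 258.9963] [318.3104 271.6588]
```

View pics/side7.png

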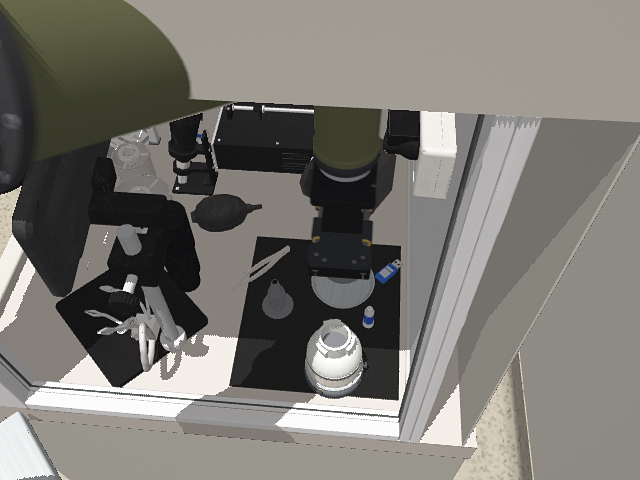

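View pics/scene7.png

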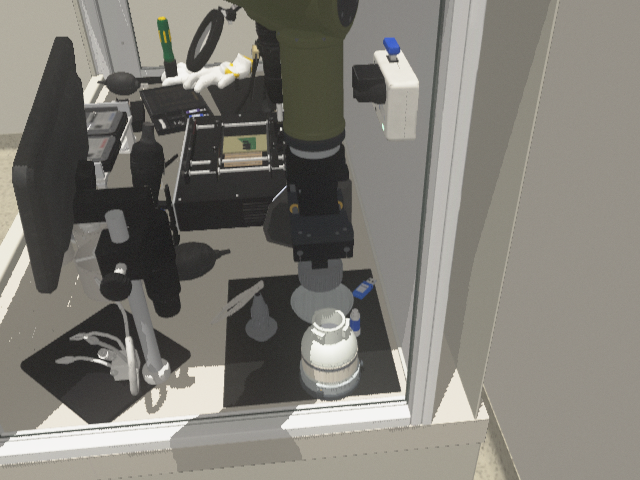

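```bash
python3 -m crank '[12,0.7,-0.7,0,0,0,8, 12,0,0,0,0,0,8, 12,0,0,0,0,0,8, 8,0,0,0,0,0,8, 0,0,0,0,0,0,8]'; python3 -c "
from h import *
st()"
```

```text
time: 15.42
position: [0.6082, 0.0297, 0.2237]
tool_rot: [0.612, 1.484, -0.613]
ft_force: [-0.0, 0.3, -1.6]
grip_width: 0.197
t 15.43 p [0.6082 0.0297 0.2237] yaw 45.1 tilt [-0.002  0.    -1.   ] F [-0.   0.3 -1.6] T [ 0.09 -0.09  0.02] g 17.2
q [ 0.44  0.47 -0.65  1.73  0.32  1.05  0.46]
```

```bash
python3 -m crank '[2,0,0,0,0,0,8, 2,0,0,0,0,0,8, 1,0,0,0,0,0,8, 0,0,0,0,0,0,8, 0,0,0,0,0,0,8]'; python3 -c "
from h import *
st()"
```

```text
time: 16.05
position: [0.6086, 0.0297, 0.2198]
tool_rot: [0.613, 1.482, -0.613]
ft_force: [0.2, -0.8, -1.9]
grip_width: 0.203
t 16.05 p [0.6086 0.0297 0.2198] yaw 45.09 tilt [ 0. -0. -1.] F [ 0.2 -0.8 -1.9] T [ 0.06 -0.13 -0.01] g 17.7
q [ 0.43  0.47 -0.65  1.73  0.33  1.05  0.46]
```

```bash
python3 -m crank '[1,0,0,0,0,0,8, 1,0,0,0,0,0,8, 0.5,0,0,0,0,0,8, 0,0,0,0,0,0,8, 0,0,0,0,0,0,8]'; python3 -c "
from h import *
st()"
```

```text
time: 16.68
position: [0.6087, 0.0298, 0.2187]
tool_rot: [0.612, 1.482, -0.613]
ft_force: [-3.9, -1.0, 7.7]
grip_width: 0.199
t 16.68 p [0.6087 0.0298 0.2187] yaw 45.09 tilt [ 0.    -0.001 -1.   ] F [-3.9 -1.   7.7] T [-0.02  0.67  0.01] g 17.3
q [ 0.43  0.47 -0.65  1.73  0.33  1.04  0.46]
```

```bash
python3 -m crank '[-1,0,0,0,0,0,17, -1,0,0,0,0,0,30, 0,0,0,0,0,0,40, 0,0,0,0,0,0,40, -10,0,0,0,0,0,40]' 20; python3 -m crank '[-20,0,0,0,0,0,40, -25,0,0,0,0,0,40, -25,0,0,0,0,0,45, -20,0,-15,0,0,0,60, 0,0,-30,0,0,0,60]' ; python3 - <<'E'
from h import *
st()
np.set_printoptions(precision=4,suppress=True)
s=ctrl.get_state(); save('wrist','w8')
for t,z in [("cap_bar",.043),("cap",.005),("spout_grip",.038),("spout",.002),("dish_floor",.005)]:
    for d in ctrl.mark_of('wrist',t)[:2]: print(t,d['at'],round(d['confidence'],2),atz('wrist',d['at'],z,s))
save('side','d8')
E
```

```text
time: 17.3
position: [0.6081, 0.0297, 0.2287]
tool_rot: [0.612, 1.484, -0.613]
ft_force: [0.2, 0.4, 0.1]
grip_width: 0.447
time: 17.92
position: [0.5778, 0.0613, 0.3229]
tool_rot: [0.616, 1.477, -0.612]
ft_force: [-0.2, 0.9, 0.3]
grip_width: 0.646
t 17.93 p [0.5778 0.0613 0.3229] yaw 44.97 tilt [ 0.006 -0.    -1.   ] F [-0.2  0.9  0.3] T [ 0.13 -0.08 -0.  ] g 56.2
q [ 0.46  0.3  -0.72  1.71  0.22  1.2   0.47]
cap_bar [320.4, 305.3] 0.62 [0.6111 0.0281 0.043 ]
cap [319.4, 283.9] 0.63 [0.6101 0.0282 0.005 ]
spout_grip [233.0, 173.0] 0.86 [0.5095 0.0517 0.038 ]
spout [242.0, 163.5] 0.88 [0.5069 0.0534 0.002 ]
```

View pics/w8.png

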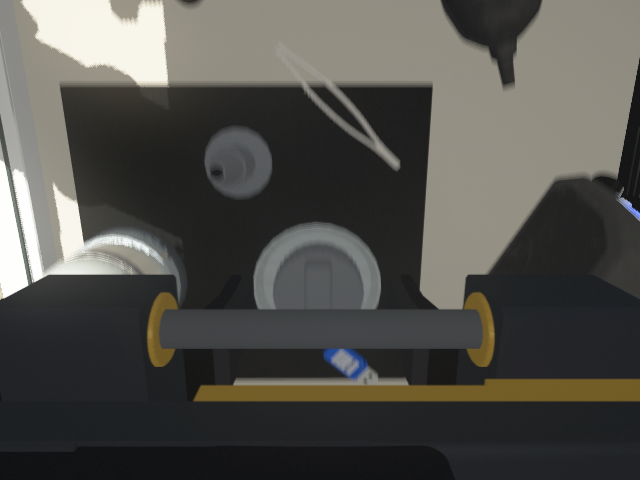

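View pics/d8.png

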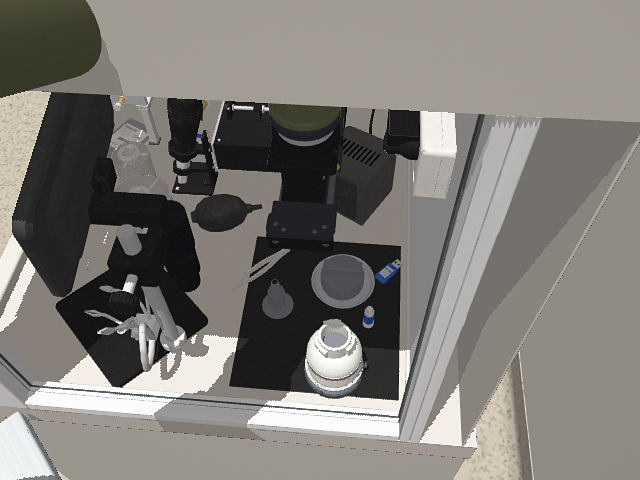

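```bash
python3 - <<'E'
from h import *
np.set_printoptions(precision=4,suppress=True)
s=ctrl.get_state()
for px in [(397,165),(280,45),(330,110)]: print(atz('wrist',px,.008,s))
# spout flange circle: extremes left/right/top/bottom at z~.02
for px in [(204,163),(272,163),(238,126),(238,199)]: print(atz('wrist',px,.019,s))
plan([(.507,.053,.32)],45,3)
E
```

```text
[0.5823 0.1294 0.008 ]
[0.4718 0.1276 0.008 ]
[0.5234 0.1222 0.008 ]
[0.4881 0.0384 0.019 ]
[0.5202 0.0705 0.019 ]
[0.4881 0.0722 0.019 ]
[0.5204 0.0364 0.019 ]
from [0.5772 0.0605 0.3195] yaw 45.01
0,-18,-15,0,0.001,0 -> [0.554 0.058 0.32 ]
0,-19,-15,0,0,0 -> [0.53  0.056 0.32 ]
0,-18,-14,0,0,0 -> [0.507 0.053 0.32 ]
```

```bash
python3 -m crank '[0,-18,-15,0,0,0,60, 0,-19,-15,0,0,0,60, 0,-19,-14,0,0,0,60, 20,0,0,0,0,0,60, 0,0,0,0,0,0,60]'; python3 -m crank '[0,0,0,0,0,0,60, 0,0,0,0,0,0,60, 0,0,0,0,0,0,60, 0,0,0,0,0,0,60, 0,0,0,0,0,0,60]'; python3 - <<'E'
from h import *
st()
np.set_printoptions(precision=4,suppress=True)
s=ctrl.get_state(); save('wrist','w9')
for t,z in [("spout_grip",.038),("spout",.002),("neck_rim",.107)]:
    for d in ctrl.mark_of('wrist',t)[:2]: print(t,d['at'],round(d['confidence'],2),atz('wrist',d['at'],z,s))
st()
for d in ctrl.mark_of('scene',"neck_rim")[:2]:print(d['at'],d['confidence'])
ctrl.get_image('side')
for t,z in [("spout_grip",.038),("spout",.002),("neck_rim",.107)]:
    for d in ctrl.mark_of('side',t)[:2]: print(t,d['at'],round(d['confidence'],2),atz('side',d['at'],z,s))
E
```

```text
time: 18.9
position: [0.5057, 0.052, 0.2983]
tool_rot: [0.613, 1.485, -0.615]
ft_force: [0.3, -0.2, 0.1]
grip_width: 0.69
time: 19.52
position: [0.506, 0.0529, 0.2993]
tool_rot: [0.613, 1.482, -0.613]
ft_force: [0.3, -0.7, 0.3]
grip_width: 0.693
t 19.52 p [0.506  0.0529 0.2993] yaw 45.1 tilt [ 0. -0. -1.] F [ 0.3 -0.7  0.3] T [ 0.03 -0.17  0.03] g 60.3
q [ 0.54  0.16 -0.74  1.91  0.12  1.12  0.53]
spout_grip [326.0, 245.8] 0.55 [0.5069 0.0555 0.038 ]
spout [324.8, 228.3] 0.56 [0.5049 0.0569 0.002 ]
t 19.73 p [0.506  0.0529 0.2992] yaw 45.09 tilt [-0. -0. -1.] F [-0.1  0.1  0.1] T [ 0.07 -0.08 -0.  ] g 60.3
q [ 0.54  0.16 -0.74  1.91  0.12  1.12  0.53]
[259.2, 317.6] 0.7
spout_grip [276.9, 299.4] 0.63 [0.506  0.0506 0.038 ]
spout [278.6, 310.9] 0.88 [0.5071 0.0519 0.002 ]
neck_rim [333.9, 332.3] 0.89 [ 0.5102 -0.068   0.107 ]
neck_rim [275.7, 313.0] 0.65 [0.4715 0.0002 0.107 ]
```

View pics/w9.png

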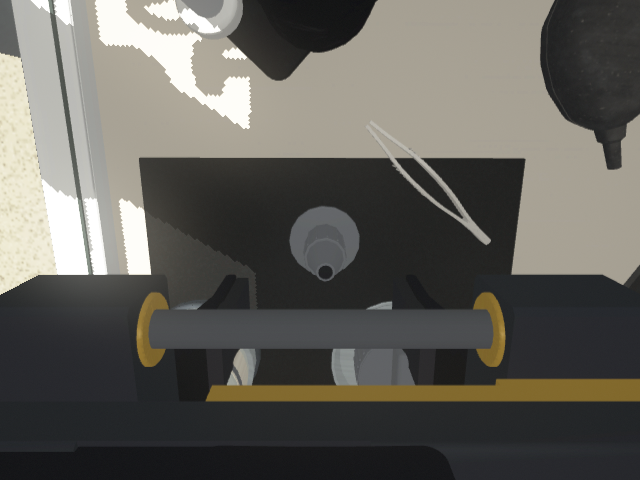

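```bash
python3 - <<'E'
from h import *
np.set_printoptions(precision=4,suppress=True)
s=ctrl.get_state()
print('tip',atz('wrist',(325,271.5),.08,s))
for px in [(289.5,241),(360,241)]: print(atz('wrist',px,.02,s))
print(atz('wrist',(324.7,241.5),.02,s))
im=cv2.imread('pics/w9.png')[195:300,270:380]; cv2.imwrite('pics/w9z.png',cv2.resize(cv2.convertScaleAbs(im,alpha=2,beta=-60),None,fx=5,fy=5,interpolation=cv2.INTER_CUBIC))
E
```

```text
tip [0.5073 0.0535 0.08  ]
[0.4916 0.0376 0.02  ]
[0.5238 0.0699 0.02  ]
[0.5079 0.0535 0.02  ]
```

View pics/w9z.png

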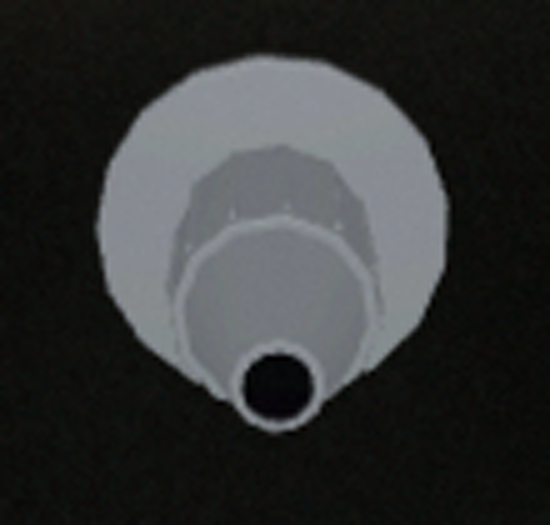

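```bash
python3 -m crank '[20,0.8,0.6,0,0,0,55, 20,0,0,0,0,0,50, 20,0,0,0,0,0,50, 15,0,0,0,0,0,50, 0,0,0,0,0,0,50]'; python3 - <<'E'
from h import *
st()
im=save("wrist","w10"); c=im[150:400,180:480,::-1]; cv2.imwrite('pics/w10z.png',cv2.resize(c,None,fx=2,fy=2))
E
```

```text
time: 20.6
position: [0.5065, 0.053, 0.2232]
tool_rot: [0.612, 1.485, -0.613]
ft_force: [1.0, 0.3, -0.3]
grip_width: 0.569
t 20.6 p [0.5065 0.053  0.2232] yaw 45.1 tilt [-0.002  0.    -1.   ] F [ 1.   0.3 -0.3] T [ 0.04 -0.19 -0.01] g 49.5
q [ 0.5   0.27 -0.72  1.97  0.22  0.98  0.46]
```

View pics/w10z.png

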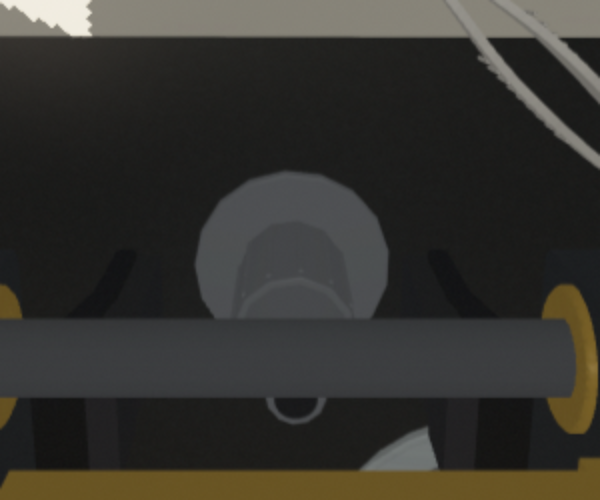

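```bash
python3 - <<'E'
from h import *
s=ctrl.get_state(); st(); R_=R.from_rotvec(s['tool_rot'])
for px,z in [((180+295/2,150+404/2),.08),((180+291/2,150+262/2),.02)]:
    P=atz('wrist',px,z,s); print(P.round(4),(R_.inv().apply(P-s['position'])*1000).round(1))
E
```

```text
t 20.65 p [0.5069 0.0531 0.2241] yaw 45.1 tilt [-0.001  0.    -1.   ] F [ 0.7 -0.2  1.2] T [ 0.06 -0.13 -0.  ] g 50.0
q [ 0.5   0.27 -0.72  1.97  0.22  0.98  0.46]
[0.5097 0.0523 0.08  ] [144.1   1.4   2.7]
[0.5078 0.0542 0.02  ] [204.1   1.4  -0. ]
```

```bash
python3 -m crank '[6,1.3,0.5,0,0,0,50, 6,0,0,0,0,0,45, 5,0,0,0,0,0,45, 0,0,0,0,0,0,45, 0,0,0,0,0,0,40]'; python3 -c "
from h import *
st()"
```

```text
time: 21.28
position: [0.5083, 0.0536, 0.2073]
tool_rot: [0.613, 1.483, -0.613]
ft_force: [-0.1, 0.6, -0.4]
grip_width: 0.486
t 21.27 p [0.5083 0.0536 0.2073] yaw 45.09 tilt [ 0. -0. -1.] F [-0.1  0.6 -0.4] T [ 0.03 -0.16  0.03] g 42.3
q [ 0.48  0.3  -0.71  1.98  0.24  0.94  0.44]
```

```bash
python3 -m crank '[0,0,0,0,0,0,28, 0,0,0,0,0,0,15, 0,0,0,0,0,0,15, 0,0,0,0,0,0,15, 0,0,0,0,0,0,15]' 25; python3 -c "
from h import *
st()"
```

```text
time: 21.9
position: [0.5083, 0.0536, 0.2073]
tool_rot: [0.613, 1.482, -0.613]
ft_force: [0.2, -0.0, 1.3]
grip_width: 0.266
t 21.9 p [0.5083 0.0536 0.2073] yaw 45.09 tilt [ 0. -0. -1.] F [ 0.2 -0.   1.3] T [ 0.05 -0.21  0.  ] g 23.2
q [ 0.48  0.3  -0.71  1.98  0.24  0.94  0.44]
```

```bash
python3 -m crank '[-25,0,0,0,0,0,15, -35,0,0,0,0,0,15, -40,0,0,0,0,0,15, -38,0,0,0,0,0,15, 0,0,0,0,0,0,15]' 35; python3 - <<'E'
from h import *
st(); save('side','d11')
s=ctrl.get_state()
c=ctrl.mark_of('side','spout'); print([(d['at'],d['confidence']) for d in c])
d=np.array([.508,-.0697,.345])-s['position']; print(R.from_rotvec(s['tool_rot']).inv().apply(d)*1000)
st()
E
```

```text
time: 22.52
position: [0.5092, 0.054, 0.348]
tool_rot: [0.613, 1.477, -0.611]
ft_force: [-0.4, -0.5, -1.3]
grip_width: 0.267
t 22.52 p [0.5092 0.054  0.348 ] yaw 45.09 tilt [ 0.006 -0.001 -1.   ] F [-0.4 -0.5 -1.3] T [ 0.08 -0.11 -0.02] g 23.2
q [ 0.56  0.11 -0.76  1.84  0.09  1.21  0.56]
[([368.7, 322.6], 0.23)]
[  1.07622475 -87.66872621  86.78411219]
t 22.62 p [0.5079 0.0535 0.3447] yaw 45.08 tilt [-0.001 -0.001 -1.   ] F [-0.9 -0.  -2.2] T [ 0.01 -0.09  0.01] g 23.2
q [ 0.56  0.12 -0.76  1.85  0.09  1.21  0.56]
```

View pics/d11.png

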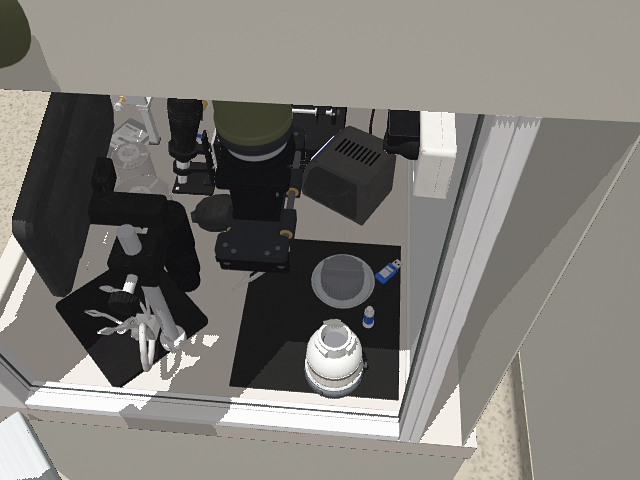

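```bash
python3 -m crank '[0,-20,20,0,0,0,15, 0,-25,25,0,0,0,15, 0,-25,25,0,0,0,15, 0,-17,17,0,0,0,15, 0,0,0,0,0,0,15]'; python3 -m crank '[0,0,0,0,0,0,15, 0,0,0,0,0,0,15, 0,0,0,0,0,0,15, 0,0,0,0,0,0,15, 0,0,0,0,0,0,15]'; python3 - <<'E'
from h import *
st(); save('side','d12'); save('wrist','w12');save('scene','s12')
c=ctrl.mark_of('side','spout'); print([(d['at'],d['confidence']) for d in c])
for c in ('side','scene'):
    a=cv2.imread('pics/%s.png'%{'side':'d12','scene':'s12'}[c])[230:420,240:440]; cv2.imwrite(f'pics/{c}12z.png',cv2.resize(a,None,fx=3,fy=3,interpolation=cv2.INTER_CUBIC))
st()
E
```

```text
time: 23.25
position: [0.5077, -0.0717, 0.3431]
tool_rot: [0.615, 1.485, -0.617]
ft_force: [-0.3, 1.1, -1.1]
grip_width: 0.26
time: 23.88
position: [0.5085, -0.0692, 0.3453]
tool_rot: [0.612, 1.482, -0.613]
ft_force: [0.5, -1.4, -0.8]
grip_width: 0.266
t 23.88 p [ 0.5085 -0.0692  0.3453] yaw 45.11 tilt [ 0. -0. -1.] F [ 0.5 -1.4 -0.8] T [ 0.02 -0.13 -0.01] g 23.1
q [ 0.71  0.11 -0.66  1.85  0.07  1.21  0.81]
[]
t 24.07 p [ 0.5085 -0.0694  0.3453] yaw 45.09 tilt [ 0. -0. -1.] F [ 0.4 -0.6 -1. ] T [ 0.05 -0.08  0.02] g 23.4
q [ 0.71  0.11 -0.66  1.85  0.07  1.21  0.81]
```

View pics/side12z.png

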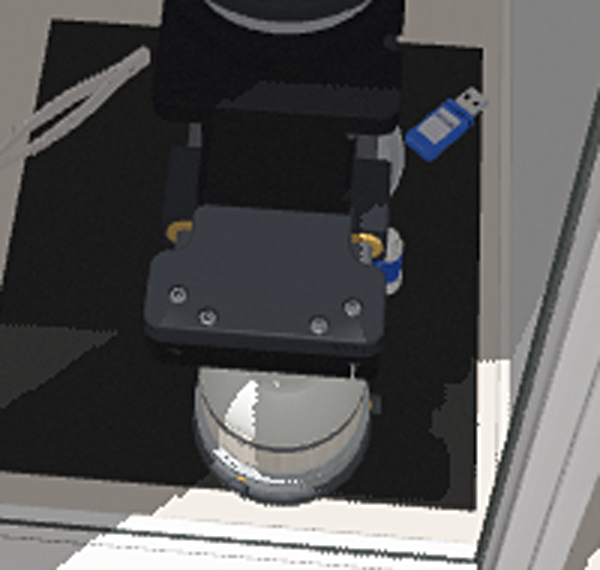

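View pics/scene12z.png

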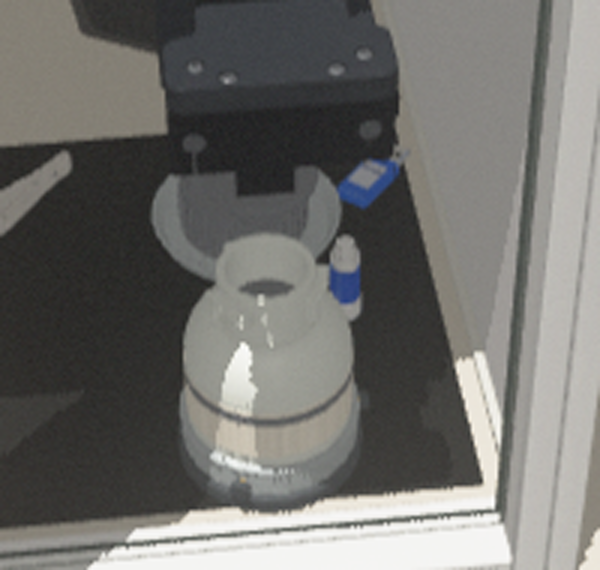

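View pics/w12.png

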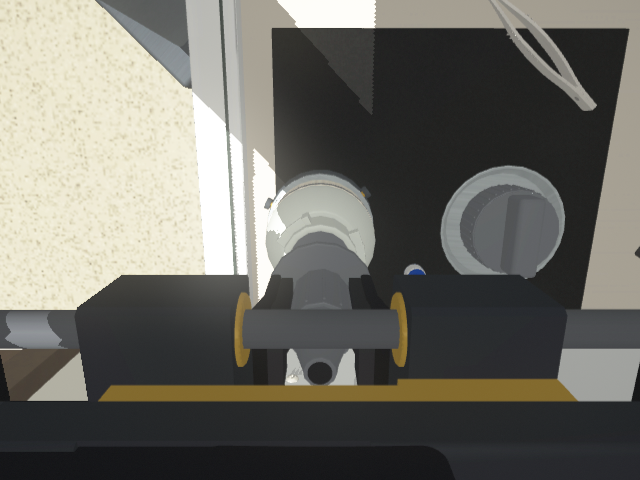

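```bash
python3 - <<'E'
from h import *
s=ctrl.get_state()
a=cv2.imread('pics/s12.png')[270:340,280:370]; a=cv2.resize(cv2.convertScaleAbs(a,alpha=2.2,beta=-60),None,fx=7,fy=7,interpolation=cv2.INTER_CUBIC); 
f=lambda P:(lambda q:((q[0]-280)*7,(q[1]-270)*7))(proj('scene',P))
t=s['position']
for z in (.2053,.1893+.002,.182): print(z,np.round(f(t-[0,0,z])))
for cx in (.508,): print('rim', np.round(f((.508,-.0697,.107))))
cv2.imwrite('pics/s12zz.png',a)
E
```

```text
0.2053 [323. 197.]
0.1913 [321. 135.]
0.182 [320.  93.]
rim [326. 339.]
```

View pics/s12zz.png

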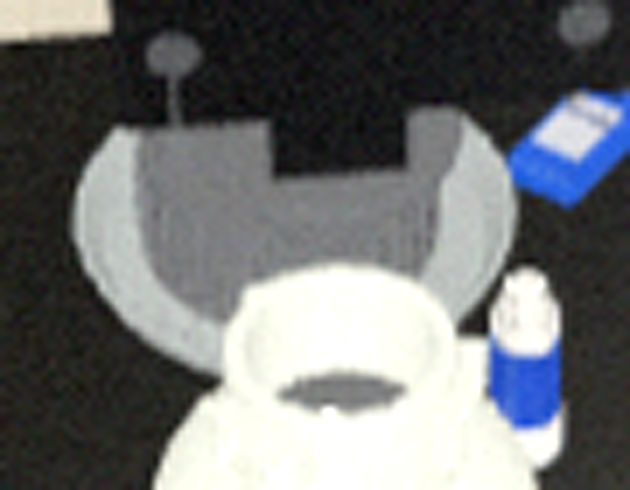

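```bash
python3 -m crank '[8,0,0,0,0,0,15, 8,0,0,0,0,0,15, 8,0,0,0,0,0,15, 6,0,0,0,0,0,15, 0,0,0,0,0,0,15]'; python3 - <<'E'
from h import *
st(); save('scene','s13'); save('wrist','w13')
a=cv2.imread('pics/s13.png')[250:340,280:370]; a=cv2.resize(cv2.convertScaleAbs(a,alpha=1.8,beta=-40),None,fx=6,fy=6,interpolation=cv2.INTER_CUBIC);cv2.imwrite('pics/s13z.png',a)
a=cv2.imread('pics/w13.png')[150:400,200:440];cv2.imwrite('pics/w13z.png',cv2.resize(a,None,fx=2.4,fy=2.4))
E
```

```text
time: 24.7
position: [0.5082, -0.0694, 0.3146]
tool_rot: [0.613, 1.484, -0.613]
ft_force: [0.3, 0.0, -1.2]
grip_width: 0.266
t 24.7 p [ 0.5082 -0.0694  0.3146] yaw 45.1 tilt [-0.001  0.    -1.   ] F [ 0.3  0.  -1.2] T [ 0.08 -0.13 -0.06] g 23.2
q [ 0.7   0.14 -0.65  1.88  0.09  1.15  0.8 ]
```

View pics/s13z.png

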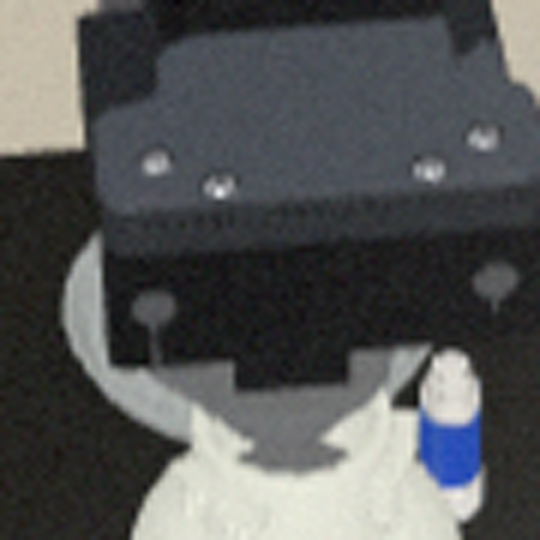

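View pics/w13z.png

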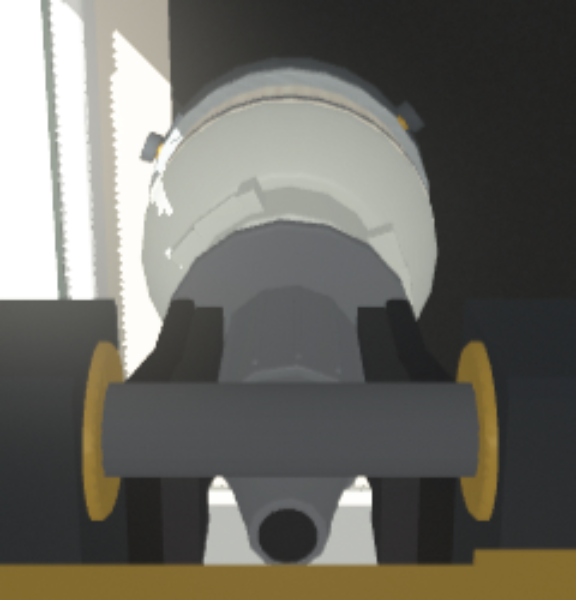

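```bash
python3 -m crank '[2,0,0,0,0,0,15, 2,0,0,0,0,0,15, 2,0,0,0,0,0,15, 1,0,0,0,0,0,15, 0,0,0,0,0,0,15]'; python3 -c "
from h import *
st()"
```

```text
time: 25.42
position: [0.5084, -0.0694, 0.3082]
tool_rot: [0.613, 1.483, -0.613]
ft_force: [0.4, -0.7, -1.8]
grip_width: 0.261
t 25.43 p [ 0.5084 -0.0694  0.3082] yaw 45.09 tilt [-0. -0. -1.] F [ 0.4 -0.7 -1.8] T [ 0.02 -0.16  0.  ] g 22.7
q [ 0.7   0.15 -0.65  1.89  0.1   1.14  0.79]
```

No contact so far, with the foot 4 mm below the rim. I'll keep lowering.

```bash
python3 -m crank '[2,0,0,0,0,0,15, 2,0,0,0,0,0,15, 2,0,0,0,0,0,15, 1,0,0,0,0,0,15, 0,0,0,0,0,0,15]'; python3 -c "
from h import *
st()"
```

```text
time: 26.05
position: [0.5084, -0.0694, 0.3011]
tool_rot: [0.613, 1.483, -0.613]
ft_force: [-0.1, 0.4, -0.9]
grip_width: 0.264
t 26.05 p [ 0.5084 -0.0694  0.3011] yaw 45.09 tilt [-0. -0. -1.] F [-0.1  0.4 -0.9] T [ 0.04 -0.17  0.03] g 23.0
q [ 0.69  0.16 -0.65  1.9   0.11  1.12  0.79]
```

```bash
python3 -m crank '[1,0,0,0,0,0,15, 1,0,0,0,0,0,15, 1,0,0,0,0,0,15, 0.5,0,0,0,0,0,15, 0,0,0,0,0,0,15]'; python3 -c "
from h import *
st()"
```

```text
time: 26.68
position: [0.5085, -0.0694, 0.2983]
tool_rot: [0.612, 1.482, -0.613]
ft_force: [-2.0, 0.3, 4.6]
grip_width: 0.269
t 26.68 p [ 0.5085 -0.0694  0.2983] yaw 45.09 tilt [ 0. -0. -1.] F [-2.   0.3  4.6] T [0.   0.45 0.03] g 23.4
q [ 0.69  0.16 -0.65  1.9   0.11  1.12  0.78]
```

```bash
python3 -m crank '[-0.5,0,0,0,0,0,26, 0,0,0,0,0,0,35, 0,0,0,0,0,0,45, 0,0,0,0,0,0,45, -5,0,0,0,0,0,45]' 15; python3 -m crank '[-15,0,0,0,0,0,45, -20,0,0,0,0,0,45, -20,0,0,0,0,0,45, -20,0,0,0,0,0,45, -10,0,0,0,0,0,45]'; python3 - <<'E'
from h import *
st(); save('wrist','w14'); save('side','d14'); save('scene','s14')
a=cv2.imread('pics/s14.png')[200:400,230:430]; cv2.imwrite('pics/s14z.png',cv2.resize(a,None,fx=3,fy=3,interpolation=cv2.INTER_CUBIC))
E
```

```text
time: 27.3
position: [0.5083, -0.0695, 0.303]
tool_rot: [0.613, 1.483, -0.613]
ft_force: [-0.3, 0.1, -0.2]
grip_width: 0.513
time: 27.92
position: [0.5088, -0.0692, 0.3904]
tool_rot: [0.612, 1.48, -0.612]
ft_force: [-0.4, 0.1, -0.6]
grip_width: 0.515
t 27.93 p [ 0.5088 -0.0692  0.3904] yaw 45.1 tilt [ 0.003 -0.001 -1.   ] F [-0.4  0.1 -0.6] T [ 0.03 -0.12  0.01] g 44.8
q [ 0.72  0.07 -0.66  1.79  0.05  1.29  0.84]
```

View pics/w14.png

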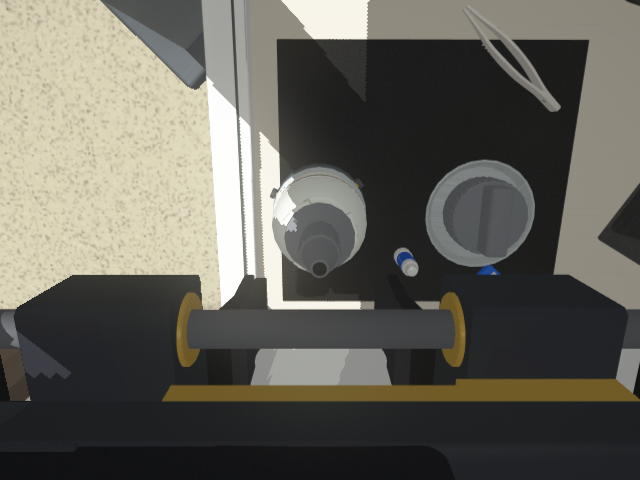

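View pics/s14z.png

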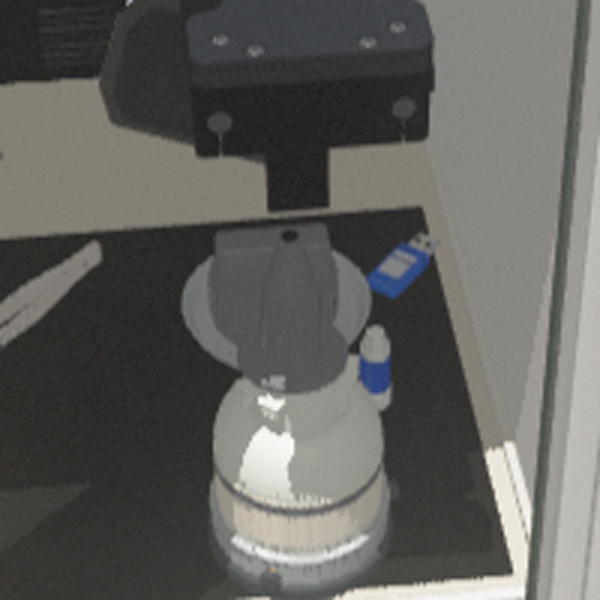

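```bash
python3 -m crank '[0,0,0,0,0,0,45, 0,0,0,0,0,0,45, 0,0,0,0,0,0,45, 0,0,0,0,0,0,45, 0,0,0,0,0,0,45]'; python3 - <<'E'
from h import *
st()
np.set_printoptions(precision=4,suppress=True)
s=ctrl.get_state();save('wrist','w15')
for t,z in [("spout_grip",.129),("spout",.093),("cap",.005),("cap_bar",.043),("dish_floor",.005)]:
    for d in ctrl.mark_of('wrist',t)[:1]: print(t,round(d['confidence'],2),atz('wrist',d['at'],z,s))
save('side','d15'); a=cv2.imread('pics/d15.png')[220:410,220:420]; cv2.imwrite('pics/d15z.png',cv2.resize(a,None,fx=3,fy=3,interpolation=cv2.INTER_CUBIC))
E
```

```text
time: 28.7
position: [0.5085, -0.0694, 0.3882]
tool_rot: [0.613, 1.483, -0.613]
ft_force: [0.2, -0.4, -0.3]
grip_width: 0.517
t 28.7 p [ 0.5085 -0.0694  0.3882] yaw 45.09 tilt [-0. -0. -1.] F [ 0.2 -0.4 -0.3] T [ 0.06 -0.17 -0.  ] g 45.0
q [ 0.71  0.08 -0.66  1.79  0.05  1.29  0.84]
spout_grip 0.56 [ 0.508  -0.0695  0.129 ]
spout 0.74 [ 0.5059 -0.0686  0.093 ]
cap 0.68 [0.6099 0.0293 0.005 ]
cap_bar 0.6 [0.61   0.0274 0.043 ]
dish_floor 0.45 [ 0.5336 -0.0958  0.005 ]
```

View pics/d15z.png

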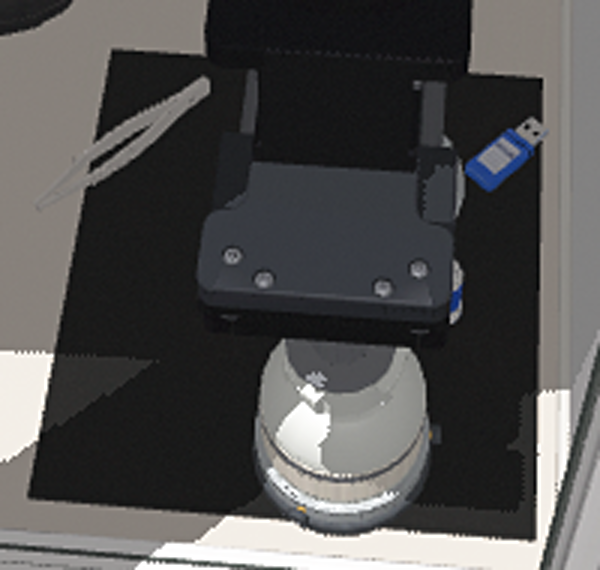

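Bystanders are unmoved: the tweezers are still at (125,145), the memory stick at (505,155) and the post at (455,290), as in the first zoomed view. The spout sits in the neck, so I'm handing in.

```bash
python3 -c "
from bench import ctrl
print(ctrl.close_job())"
```

```text
the job is handed in; nothing more can be done
None
```

The cap is off and standing upright in the drip dish, and the spout is seated in the bottle neck. I handed the job in at about 29 s; it gave no verdict.

- **Cap:** I pressed it down to about 21–22 N, turned it 61° anticlockwise at that force, eased off and lifted it free. While pressing and turning, the sideways force on the tool stayed under about 6 N.
- **Dish:** The cap touched the dish floor within 0.1 mm of the height I expected. The wrist camera puts it about 1 mm from the dish centre.
- **Spout:** It went in without resistance until the flange met the rim at about 5 N, at the height expected for a flush fit. The wrist camera then put the spout within about 2 mm of the neck axis.
- **Bystanders:** In the last views the tweezers, memory stick and magnet post look unmoved. The gripper is open, clear above the spout, with the force reading near zero.
- **Checks that disagreed:** Some network reports were wrong and I ignored them: in the last wrist view, the dish floor was reported at the wrong place with low confidence, and the scene camera gave a wrong neck position. In the last side view the gripper hides most of the spout, so the flush fit rests on the contact height and the scene picture.

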